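Put the bubble level away in its slide-top case

TASK

Put the small yellow bubble level away: lay it flat on the floor of the open bay of the grey slide-top case, then slide the blue lid along its channel, force it over the sprung ridge hidden under the hood, and press it fully home against the rubber pad behind the ridge. How deep the pad sits differs from case to case, so feel for it; stop as soon as the lid presses firmly on the pad, harder than the ridge resisted (about 14 N), and never ram it in hard (20 N). Let go of everything, and leave the other things on the bench where they are.

Things in the scene. Friction and masses are not known exactly. Their poses are not given: they have to be found in the camera images.
- level: yellow bubble level, a bar 18 (x) by 100 (y) by 23 (z) mm, 50 g, lying flat; the vial is a bump on a 20 mm high bar. Origin: centre of its underside, long axis y, z up. Grasp it across its 18 mm width.
- case: grey slide-top case fixed to the worktop, 348 mm long (x -150 to +198), 100 wide, 50 high. Origin: on the worktop, on the centre line; x: the way the lid closes, z up. The lid runs on ledges at z 38.5 mm under lips (z 45 to 50 mm); 78 mm clear between the lips. A hood (top z 50 mm) covers x 118 to 198 mm and hides ridge and pad. A solid deck lies under the parked lid, x below -4 mm.
- bay (a point): centre of the open bay's floor, 6 mm above the worktop; axes as the case. The bay is 76 mm wide and runs 61 mm to either side of this point along x (hood edge at +x, parked lid at -x); this point lies 57 mm ahead (x) of the case origin.
- lid: blue lid plate 182 (x) by 88 by 5 mm, about 120 g, loose in the channel with 1.5 mm play. Origin: centre of its underside, x: the way it closes, front edge at +91 mm. Starts parked, front edge 8 to 30 mm short of the case origin. Home: origin 59 to 87 mm ahead of the case origin, by the pad's unmeasured setting; the ridge is met up to 20 mm before that, takes about 7 to 11 N, then gives way suddenly.
- lid_grip (a point): top centre of the white grip rib across the blue lid, 20 mm behind the lid's centre. The rib is 12 mm thick along the sliding direction, 50 mm long across it and stands 28 mm above the lid's upper face (rib top 71.5 mm, upper face 43.5 mm above the worktop). Pinch it, or push it from behind.
- stop_pad (a joint): rubber stop pad under the hood, behind the ridge: how far it is pressed in, m; 0 untouched, about 9 N per mm, so 1.5 mm = 13 N. Solid after 5 mm.
- ridge (a joint): sprung rounded ridge across the end of the channel: how far it is pressed down, m; 0 to 1.5 mm = up, about 3 mm or more while the lid's cleat rides over it.
- beaker: clear glass beaker, 75 mm across, 93 mm tall; a bystander. Origin: centre of its underside.
- steel_cup: stainless steel cup, 70 mm across, 88 mm tall; a bystander. Origin: centre of its underside.
- red_jar: white sample jar with a red lid, 53 mm across, 62 mm tall; a bystander. Origin: centre of its underside.
- amber_jar: brown sample jar with a white lid, 53 mm across, 70 mm tall; a bystander. Origin: centre of its underside.
- timer: light bench timer lying flat, 66x66x19 mm; a bystander. Origin: centre of its underside.
- wash_bottle: white squeeze wash bottle with red spout, 207 mm tall; a bystander. Origin: centre of its underside.
- wipe_box: green carton of wipes, 68x200x55 mm; a bystander. Origin: centre of its underside.

How it is judged:
By the outcome, as a careful person would: the job done as asked, in the order asked, and still so for the second after the job is handed in, with the robot touching nothing.
It also fails if it takes over 54 s, if anything falls off the work surface, if the arm or the gripper's body presses on something with over 40 N, if the wrist force passes 120 N, or if a joint passes its speed limit or range.

ROBOT

A 6-joint arm with a two-finger parallel gripper is mounted at the origin on a cart in front of the work surface, level with it; the furniture and walls round the work are solid. World frame = base frame: x ahead of the robot, y to its left, z up, the work surface at z = 0. Lengths are in mm, angles in degrees, forces in N, time in s.
With the tool pointing down it reaches from about 350 to 850 mm from the base axis. Payload 8.1 kg.
Tool frame: the origin (TCP) lies between the finger pads; the fingertips stand 11 mm ahead of it and the grasp point (between the pads) lies 8 mm behind it; z points along the fingers, y is the line along which they close (so a half turn about z gives the same grasp; the last joint's range is limited). The gripper opens to 85 mm and grips with 20 to 120 N. Pads are 22 mm wide; open, the fingers measure 114 mm over their backs; the gripper's body (76 mm by 85 mm) begins 54 mm behind the grasp point. The pads swing forward as they close: fully open they stand 13 mm farther back than shut.
Start: joints at [67.3, 7.471, 85.268, -0, 87.261, -4.893], TCP at [183.471, 571.265, 242.292] pointing down, gripper open.
Joint ranges: [-169.43, 169.43], [-51.17, 129.36], [1.28, 143.12], [-76.62, 256.62], [0, 156.53], [-152.29, 152.29]. Speed limits (degrees/s): [136.94, 136.94, 159.86, 180, 180, 180].

INTERFACE

Orientations are given as a 3x3 rotation matrix whose columns are the frame's x, y, z axes.
In Python, from station import readout, eyes, order gives the robot as it stands.
- The arm moves only by the tool move_arm, never from a script. Its argument "targets" is a list of rows, each a list of 7 numbers: the shift along the world's x, y, z in m, then the turn, a rotation vector about the world's x, y, z in degrees, then the finger opening in m, from 0 to 0.0854. In form: [[tx, ty, tz, wx, wy, wz, jaw], ...]. A call has 1 to 5 rows; each row is the pose to reach, as a shift and turn from the pose commanded when the call began; what a row does not reach only later rows make up. A row lasts 1/12 s, in which the tool goes at most 41.7 mm and 7.16 degrees, less where a joint would pass 70% of its speed; a pose out of reach is approached as far as the arm can. A call with a gripper value outside its range is refused whole. The fingers move at their own pace and stop on an object; "grip_force" is the grip in N (left out, the last holds). Time passes only in rows, so rows that repeat a pose let the fingers close. It gives the time, the measured TCP pose, the force, the opening and the grip force at its end, in the units of the state.
- readout.state(): the state, without advancing time (a new reading comes with each control period).
- eyes.snapshot(name): name is "side" or "top"; returns (picture, depth): 384x512x3 uint8, blue, green, red; 384x512 float32, mm along the optical axis (not along the pixel's ray), 0 where there is no reading.
- eyes.get_calibration(name): a dict with "fx", "fy", "cx", "cy" (pixels), "dist_coeffs" ([k1, k2, p1, p2, k3] as OpenCV has them; the pictures are not rectified), "R" (3x3) and "t" (3): a world point X has camera coordinates R X + t. Camera axes: x right, y down, z forward; pixel columns grow to the right and rows downward; lengths in mm; the calibration is good to about 2 mm. A picture is of the moment at which its call begins. get_calibration takes no time and is no camera call.
- order.job_done(): hands the job in; it is judged then, once.
Trained networks look in the newest picture that a camera, given by its name, has taken for a name from the list of things; names that differ only in an ending like _2 or _b are one class to them, and where a whole thing is asked for, a point or a joint stands for the part that bears it (a point fixed in the world has none). Each returns a list of dicts, best first, with "confidence" (0 to 1); they miss things now and then, are a little off and sometimes report something else, mostly with a low value. They report only what shows in the picture. A call takes as long as a camera call.
- eyes.spot_in(camera, name): "location" ([x, y, z] in mm, in world coordinates, good to about 4 mm: the middle of the surface that is visible of it).
The state is a dict: "clock": time; "joints": joint angles; "joint_vel": joint speeds; "tau": joint torques, N m; "eef_pos": TCP position; "tool_rot": TCP orientation; "force": force on the tool from outside, world axes, zero at the start; "ft_torque": the same for the moment, N m; "finger_gap": opening from 0.0 (shut) to 1.0 (fully open); "grasp_force": force on a finger pad.
Only numpy, scipy, OpenCV 4.12 (cv2) and the standard library are available. Lean on these libraries where they do the work, as an engineer would, in place of code of your own. Each camera call takes 0.05 s, during which the arm holds its last target. There are 200 camera calls.

## Working session

There is one attempt and no reset: what is moved stays moved. The work goes in short steps, Python scripts to look and compute and a tool call to move; the robot and the scene stay as the last step left them, time stands still between calls to the robot, and variables do not carry over. Pictures are saved under pics/ and viewed, at most 10 in all, crops included, and the job is handed in when it is done.

Besides the shell and the picture viewer there is one more tool, called after "Request:" as name([rows], argument=value, ...), one row to a line, values as JSON. move_arm: Moves the arm, as the interface text tells. Its arguments: {"type":"object","properties":{"targets":{"type":"array"},"grip_force":{"type":"number"}},"required":["targets"]}

```bash
mkdir -p pics; cat > h.py <<'E'
import numpy as np, cv2
from station import readout, eyes, order
def snap(n,f=None):
    p,d=eyes.snapshot(n)
    if f: cv2.imwrite('pics/'+f,p)
    return p,d
def world(n,d,px):
    c=eyes.get_calibration(n);K=np.array([[c['fx'],0,c['cx']],[0,c['fy'],c['cy']],[0,0,1.]])
    px=np.array(px,float).reshape(-1,1,2)
    u=cv2.undistortPoints(px,K,np.array(c['dist_coeffs'],float)).reshape(-1,2)
    z=np.array([d[int(round(b)),int(round(a))] for a,b in px.reshape(-1,2)])
    X=np.c_[u,np.ones(len(u))]*z[:,None]
    return (X-np.array(c['t']))@np.array(c['R'])
def cloud(n,d):
    vs,us=np.mgrid[0:384,0:512]
    return world(n,d,np.c_[us.ravel(),vs.ravel()]).reshape(384,512,3)
E
python3 - <<'E'
from h import *
for n in('top','side'):
    p,d=snap(n,n+'0.png'); np.save(n+'0.npy',d)
    for o in('level','case','lid','lid_grip'):
        print(n,o,[(np.round(r['location']),round(r['confidence'],2)) for r in eyes.spot_in(n,o)[:2]])
s=readout.state();print(s)
E
```

```text
top level [(array([448., 310.,  20.]), 0.46)]
top case [(array([500.,  -3.,  49.]), 0.63)]
top lid [(array([ 528., -180.,   43.]), 0.62)]
top lid_grip [(array([ 533., -183.,   48.]), 0.58), (array([496.,  -2.,  48.]), 0.28)]
side level []
side case [(array([509., 102.,  30.]), 0.73)]
side lid []
side lid_grip [(array([ 543., -125.,   43.]), 0.54)]
{'clock': 0.5, 'joints': array([ 6.73003947e+01,  7.47322805e+00,  8.52682562e+01, -5.66689073e-04,
        8.72622431e+01, -4.89490724e+00]), 'joint_vel': array([ 0.0235288 , -0.02834599, -0.01824517, -0.00416417,  0.03784199,
        0.05411736]), 'tau': array([-6.93659022e-04, -5.68714464e+01, -5.00367415e+01, -1.58295543e-04,
        2.84506765e-03,  1.10378198e-05]), 'eef_pos': array([183.46133526, 571.254836  , 242.26633085]), 'tool_rot': array([[-9.52104468e-01,  3.05772924e-01, -1.59906730e-05],
       [ 3.05772925e-01,  9.52104466e-01, -6.38283718e-05],
       [-4.29219666e-06, -6.56607929e-05, -9.99999998e-01]]), 'force': array([ 0.40950872, -0.24076794,  0.82863989]), 'ft_torque': array([0.00710719, 0.02209746, 0.01675791]), 'grasp_force': 0.0, 'finger_gap': 1.0065748647660595}
```

View pics/top0.png

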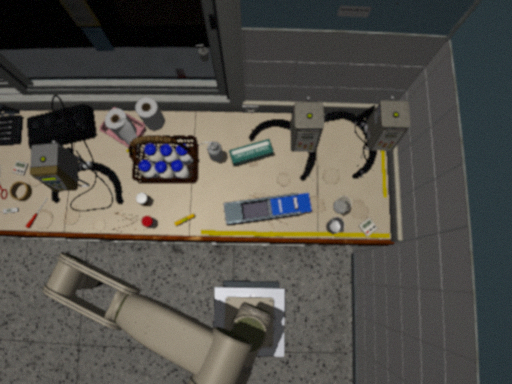

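View pics/side0.png

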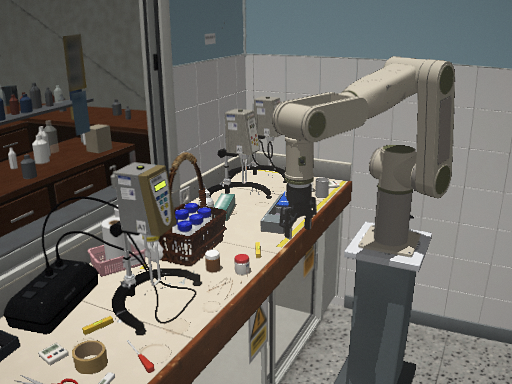

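The top view shows the level at about (185,219) px. The case spans (225,212) to (312,203), with the hood on the left, the open bay at (257,210) and the blue lid on the right. The side view shows the level at (258,250) and the jars at (212,261) and (242,263).

```bash
python3 - <<'E'
from h import *
p=cv2.imread('pics/top0.png');d=np.load('top0.npy');C=cloud('top',d)
hsv=cv2.cvtColor(p,cv2.COLOR_BGR2HSV);X,Y,Z=C[...,0],C[...,1],C[...,2]
def fit(m,name):
    P=C[m];r=cv2.minAreaRect(P[:,:2].astype(np.float32));
    w,v=np.linalg.eigh(np.cov(P[:,:2].T));ax=v[:,1]
    print(name,len(P),'mean',P.mean(0).round(1),'rect',np.round(r[0],1),np.round(r[1],1),'axisdeg',round(np.degrees(np.arctan2(ax[1],ax[0])),1),'z',np.percentile(P[:,2],[5,50,95]).round(1))
roi=lambda u0,u1,v0,v1:np.pad(np.ones((v1-v0,u1-u0),bool),((v0,384-v1),(u0,512-u1)))
yel=(hsv[...,0]>20)&(hsv[...,0]<35)&(hsv[...,1]>150)&(hsv[...,2]>90)
fit(yel&roi(170,200,208,230),'level')
fit(roi(170,200,208,230)&(Z>10)&(Z<40),'levelZ')
c=roi(215,320,185,230)
fit(c&(Z>25)&(Z<60),'case>25')
blue=(hsv[...,0]>100)&(hsv[...,0]<125)&(hsv[...,1]>150)
fit(c&blue&(Z>35)&(Z<50),'lidblue')
fit(c&(Z>60)&(Z<85),'rib')
fit(c&(Z<20)&(Z>2)&(Y>-130)&(Y<100),'bayfloor')
fit(c&(Z>45.)&(Z<55)&(Y>0),'hoodlips')
cv2.imwrite('pics/c.png',cv2.resize(p[180:240,130:350],None,fx=3.6,fy=3.6,interpolation=cv2.INTER_CUBIC))
print(world('top',d,[(225,212),(312,203),(143,199),(147,222),(336,226),(342,206),(367,227)]).round())
E
```

```text
level 76 mean [456.1 308.6  20.2] rect [455.9 309.2] [17.  97.7] axisdeg 117.8 z [12.  20.2 28. ]
levelZ 95 mean [455.6 311.8  19.2] rect [470.4 320.3] [ 64.1 100.7] axisdeg 116.7 z [11.  18.4 27.7]
case>25 1412 mean [514.2 -82.9  46. ] rect [513.5 -73.8] [101.9 394.8] axisdeg 99.4 z [33.6 46.5 55.7]
lidblue 456 mean [ 531.9 -184.2   43.5] rect [ 529.8 -180.2] [ 81.8 176.2] axisdeg 97.6 z [37.4 43.6 48.9]
rib 46 mean [ 520.9 -130.6   68.1] rect [515.1 -55.1] [ 94.5 309. ] axisdeg 100.2 z [60.6 68.2 76.5]
bayfloor 743 mean [523.7 -14.8   7. ] rect [522.9 -16.4] [213.1 228.1] axisdeg -173.3 z [ 2.4  6.2 14.8]
hoodlips 322 mean [489.8  73.3  50. ] rect [492.6  57.2] [100.8 128.6] axisdeg 152.5 z [45.6 50.1 54.1]
[[ 489.  119.   50.]
 [ 549. -288.   -7.]
 [ 537.  495.   72.]
 [ 434.  473.   55.]
 [ 440. -400.   -3.]
 [ 534. -428.    6.]
 [ 435. -541.   20.]]
```

View pics/c.png

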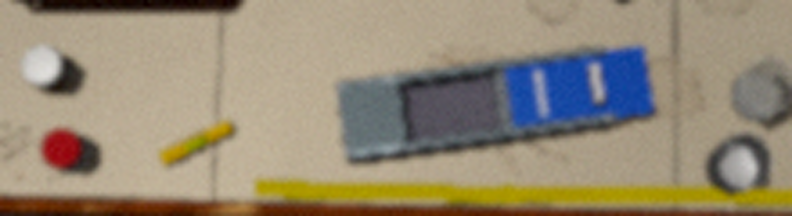

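Request:
move_arm([
  [0.027, -0.026, -0.01, 0, 0, -4.4, 0.06],
  [0.054, -0.052, -0.02, 0, 0, -8.8, 0.06],
  [0.081, -0.079, -0.03, 0, 0, -13.3, 0.06],
  [0.108, -0.105, -0.04, 0, 0, -17.7, 0.06],
  [0.136, -0.131, -0.05, 0, 0, -22.2, 0.06],
])

```text
clock: 0.92
eef_pos: [320.2, 439.0, 192.0]
tool_rot: [[-0.764, 0.645, 0.0], [0.645, 0.764, 0.0], [0.0, 0.0, -1.0]]
force: [0.3, -0.2, 0.1]
finger_gap: 0.701
grasp_force: 0.0
```

Request:
move_arm([
  [0.027, -0.026, -0.015, 0, 0, -4.4, 0.06],
  [0.054, -0.052, -0.03, 0, 0, -8.8, 0.06],
  [0.081, -0.079, -0.045, 0, 0, -13.3, 0.06],
  [0.108, -0.105, -0.06, 0, 0, -17.7, 0.06],
  [0.136, -0.131, -0.07, 0, 0, -22.2, 0.06],
])

```text
clock: 1.33
eef_pos: [455.9, 307.5, 120.9]
tool_rot: [[-0.463, 0.886, -0.001], [0.886, 0.463, -0.0], [0.0, -0.001, -1.0]]
force: [0.3, -0.5, -0.1]
finger_gap: 0.702
grasp_force: 0.0
```

```bash
python3 - <<'E'
from h import *
# case axis: oriented outline fit on averaged masks from the clear first picture
p=cv2.imread('pics/top0.png');d=np.load('top0.npy');C=cloud('top',d);X,Y,Z=C[...,0],C[...,1],C[...,2]
m=np.zeros((384,512),bool);m[185:230,215:320]=1
hsv=cv2.cvtColor(p,cv2.COLOR_BGR2HSV);blue=(hsv[...,0]>100)&(hsv[...,0]<125)&(hsv[...,1]>150)
P=C[m&(Z>30)&(Z<62)][:,:2]; B=C[m&blue&(Z>33)&(Z<54)][:,:2]
def ends(P,a,c0,q=(-150,170),h=2.05):
    a=np.radians(a);e=np.array([np.cos(a),np.sin(a)]);n=np.array([-e[1],e[0]])
    s=(P-c0)@e;t=(P-c0)@n;S=[];T=[];W=[]
    for b in np.arange(*q,10):
        k=(s>b)&(s<b+10)
        if k.sum()>4:S.append(b+5);T.append((t[k].max()+t[k].min())/2);W.append(np.ptp(t[k]))
    f=np.polyfit(S,T,1);return np.degrees(f[0]),f[1],np.median(W),s.min(),s.max(),np.percentile(s,[1,99])
c0=np.array([513.,-74.])
print('case',ends(P,98.2,c0)); print('lid',ends(B,98.2,c0,(-200,-10)))
print('rectcase',cv2.minAreaRect(P.astype(np.float32)),'rectlid',cv2.minAreaRect(B.astype(np.float32)))
# hood only / rib
k=m&(Y>35)&(Z>44)&(Z<56);print('hood',cv2.minAreaRect(C[k][:,:2].astype(np.float32)))
k=m&(Z>60)&(Z<76)&(Y<-150);print('rib',C[k].mean(0) if k.any() else None,k.sum())
w=m&(hsv[...,1]<70)&(hsv[...,2]>140)&(Y<-100);print('white',np.c_[C[w].round(),np.argwhere(w)][:20])
s=readout.state();print(s['clock'],s['eef_pos'],s['tool_rot'][:,1],s['finger_gap'],s['force'])
pp,dd=snap('top','t1.png');np.save('t1.npy',dd)
E
```

```text
case (np.float64(0.8523930033002476), np.float64(-0.02216693956800626), np.float64(98.23923474806566), np.float64(-197.51182115236395), np.float64(197.30618131817226), array([-193.17614715,  194.55469419]))
lid (np.float64(-0.7297992247670394), np.float64(-4.906377895381129), np.float64(72.14907861419846), np.float64(-195.59375531430118), np.float64(-19.37794996228939), array([-193.1630322 ,  -20.95948212]))
rectcase ((513.5851440429688, -73.77503967285156), (101.76057434082031, 394.8267822265625), 9.182290077209473) rectlid ((529.5064086914062, -180.2494659423828), (83.02702331542969, 175.81124877929688), 9.32575798034668)
hood ((489.5392761230469, 75.90823364257812), (101.24852752685547, 91.10742950439453), 8.29284381866455)
rib [ 535.28850541 -200.37477134   69.4694073 ] 30
white [[ 630. -101.    3.  185.  273.]
 [ 632. -106.   -3.  185.  274.]
 [ 632. -111.   -4.  185.  275.]
 [ 633. -116.  -10.  185.  276.]
 [ 631. -120.    1.  185.  277.]
 [ 630. -125.    5.  185.  278.]
 [ 630. -130.    6.  185.  279.]
 [ 631. -135.    1.  185.  280.]
 [ 633. -140.   -5.  185.  281.]
 [ 633. -145.   -4.  185.  282.]
 [ 632. -149.    1.  185.  283.]
 [ 630. -153.    8.  185.  284.]
 [ 631. -158.    5.  185.  285.]
 [ 631. -163.    4.  185.  286.]
 [ 632. -168.    3.  185.  287.]
 [ 632. -173.   -0.  185.  288.]
 [ 633. -178.   -3.  185.  289.]
 [ 631. -182.    8.  185.  290.]
 [ 633. -187.   -3.  185.  291.]
 [ 632. -192.    3.  185.  292.]]
1.3333 [455.90923872 307.47028389 120.91717462] [ 0.88635778  0.46299973 -0.00107   ] 0.7016506458247583 [ 0.31766023 -0.51626251 -0.09866187]
```

Request:
move_arm([
  [0, 0, -0.03, 0, 0, 0, 0.05],
  [0, 0, -0.06, 0, 0, 0, 0.05],
  [0, 0, -0.085, 0, 0, 0, 0.05],
  [0, 0, -0.103, 0, 0, 0, 0.05],
  [0, 0, -0.109, 0, 0, 0, 0.05],
])

```text
clock: 1.8
eef_pos: [453.1, 308.0, 9.8]
tool_rot: [[-0.466, 0.885, -0.005], [0.885, 0.466, -0.003], [-0.0, -0.005, -1.0]]
force: [-0.7, -0.5, -0.8]
finger_gap: 0.584
grasp_force: 0.0
```

Request:
move_arm([
  [0, 0, 0, 0, 0, 0, 0.0],
  [0, 0, 0, 0, 0, 0, 0.0],
  [0, 0, 0, 0, 0, 0, 0.0],
  [0, 0, 0, 0, 0, 0, 0.0],
  [0, 0, 0, 0, 0, 0, 0.0],
], grip_force=30)

```text
clock: 2.22
eef_pos: [456.7, 310.1, 15.1]
tool_rot: [[-0.466, 0.885, 0.003], [0.885, 0.466, 0.002], [0.0, 0.003, -1.0]]
force: [-1.2, 1.2, 4.0]
finger_gap: 0.205
grasp_force: 32.3
```

Request:
move_arm([
  [0, 0, 0.02, 0, 0, 0, 0.0],
  [0, 0, 0.05, 0, 0, 0, 0.0],
  [0, -0.02, 0.08, 0, 0, -1, 0.0],
  [0.005, -0.05, 0.1, 0, 0, -3, 0.0],
  [0.01, -0.08, 0.107, 0, 0, -5, 0.0],
])

```text
clock: 2.63
eef_pos: [467.8, 230.0, 125.4]
tool_rot: [[-0.388, 0.922, 0.007], [0.922, 0.388, 0.003], [-0.0, 0.007, -1.0]]
force: [-0.0, -0.2, -0.2]
finger_gap: 0.201
grasp_force: 31.7
```

Request:
move_arm([
  [0.005, -0.033, 0, 0, 0, -2, 0.0],
  [0.01, -0.066, 0, 0, 0, -4, 0.0],
  [0.015, -0.1, 0, 0, 0, -6, 0.0],
  [0.02, -0.133, 0, 0, 0, -8, 0.0],
  [0.025, -0.166, 0, 0, 0, -10, 0.0],
])

```text
clock: 3.05
eef_pos: [490.8, 61.7, 121.2]
tool_rot: [[-0.22, 0.976, 0.002], [0.976, 0.22, 0.0], [-0.0, 0.002, -1.0]]
force: [1.1, 0.7, -0.8]
finger_gap: 0.202
grasp_force: 31.7
```

Request:
move_arm([
  [0.005, -0.03, 0, 0, 0, -2, 0.0],
  [0.01, -0.055, 0, 0, 0, -3.7, 0.0],
  [0.0138, -0.075, 0, 0, 0, -3.7, 0.0],
  [0.0138, -0.081, 0, 0, 0, -3.7, 0.0],
  [0.0138, -0.081, 0, 0, 0, -3.7, 0.0],
])

```text
clock: 3.47
eef_pos: [504.6, -19.1, 120.9]
tool_rot: [[-0.156, 0.988, 0.001], [0.988, 0.156, -0.0], [-0.0, 0.001, -1.0]]
force: [-0.5, 0.9, -0.4]
finger_gap: 0.202
grasp_force: 31.7
```

```bash
python3 - <<'E'
from h import *
s=readout.state();print(s['clock'],s['eef_pos'],s['tool_rot'][:,1],s['finger_gap'],s['force'])
p,d=snap('top');cv2.imwrite('pics/t2.png',cv2.resize(p[150:250,190:330],None,fx=5,fy=5,interpolation=cv2.INTER_CUBIC))
p,d=snap('side');cv2.imwrite('pics/s2.png',cv2.resize(p[150:290,190:380],None,fx=4,fy=4,interpolation=cv2.INTER_CUBIC))
E
```

```text
3.4667 [504.55790112 -19.05848623 120.88927038] [9.87780261e-01 1.55850813e-01 8.24002739e-04] 0.2015835687937911 [-0.4908019   0.86836598 -0.43279066]
```

View pics/s2.png

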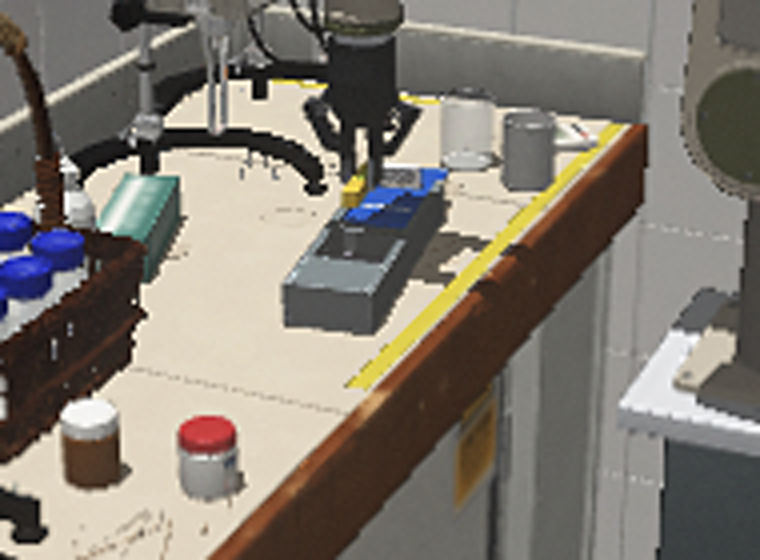

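The side crop shows the level held in the fingers at about (352,190), above the open case.

Request:
move_arm([
  [0, 0, -0.025, 0, 0, 0, 0.0],
  [0, 0, -0.05, 0, 0, 0, 0.0],
  [0, 0, -0.07, 0, 0, 0, 0.0],
  [0, 0, -0.083, 0, 0, 0, 0.0],
  [0, 0, -0.09, 0, 0, 0, 0.0],
])

```text
clock: 3.98
eef_pos: [502.5, -16.0, 28.1]
tool_rot: [[-0.16, 0.987, -0.003], [0.987, 0.16, 0.001], [0.001, -0.003, -1.0]]
force: [0.1, -0.0, -1.2]
finger_gap: 0.2
grasp_force: 31.7
```

Request:
move_arm([
  [0, 0, -0.002, 0, 0, 0, 0.0],
  [0, 0, -0.004, 0, 0, 0, 0.0],
  [0, 0, -0.006, 0, 0, 0, 0.0],
  [0, 0, -0.008, 0, 0, 0, 0.0],
  [0, 0, -0.008, 0, 0, 0, 0.0],
])

```text
clock: 4.4
eef_pos: [504.8, -17.7, 22.8]
tool_rot: [[-0.158, 0.987, 0.001], [0.987, 0.158, -0.0], [-0.0, 0.001, -1.0]]
force: [-1.3, 0.6, 0.1]
finger_gap: 0.202
grasp_force: 31.7
```

Request:
move_arm([
  [0, 0, -0.001, 0, 0, 0, 0.0],
  [0, 0, -0.002, 0, 0, 0, 0.0],
  [0, 0, -0.002, 0, 0, 0, 0.0],
])

```text
clock: 4.65
eef_pos: [504.8, -17.8, 21.1]
tool_rot: [[-0.158, 0.987, 0.001], [0.987, 0.158, -0.0], [-0.0, 0.001, -1.0]]
force: [-1.7, -0.2, 4.1]
finger_gap: 0.199
grasp_force: 32.4
```

Request:
move_arm([
  [0, 0, 0, 0, 0, 0, 0.032],
  [0, 0, 0, 0, 0, 0, 0.032],
  [0, 0, 0.001, 0, 0, 0, 0.032],
  [0, 0, 0.005, 0, 0, 0, 0.032],
  [0, 0, 0.015, 0, 0, 0, 0.032],
])

```text
clock: 5.07
eef_pos: [503.0, -17.6, 34.4]
tool_rot: [[-0.158, 0.987, -0.003], [0.987, 0.158, 0.0], [0.001, -0.003, -1.0]]
force: [0.0, -0.1, -0.4]
finger_gap: 0.375
grasp_force: 0.0
```

Request:
move_arm([
  [0, 0, 0.02, 0, 0, 0, 0.032],
  [0, 0, 0.05, 0, 0, 0, 0.032],
  [0, 0, 0.08, 0, 0, 0, 0.032],
  [0.01, -0.03, 0.1, 0, 0, -5, 0.05],
  [0.02, -0.06, 0.1, 0, 0, -12, 0.05],
])

```text
clock: 5.48
eef_pos: [527.9, -78.1, 142.4]
tool_rot: [[0.051, 0.999, 0.009], [0.999, -0.051, -0.002], [-0.002, 0.01, -1.0]]
force: [1.7, 1.0, 0.2]
finger_gap: 0.585
grasp_force: 0.0
```

Request:
move_arm([
  [0, -0.03, 0, 0, 0, -7, 0.05],
  [0, -0.06, 0, 0, 0, -14, 0.05],
  [0, -0.09, 0, 0, 0, -21, 0.05],
  [0.005, -0.12, 0, 0, 0, -28, 0.05],
  [0.009, -0.122, 0, 0, 0, -35, 0.05],
])

```text
clock: 5.9
eef_pos: [533.3, -204.7, 136.8]
tool_rot: [[0.622, 0.783, 0.001], [0.783, -0.622, -0.003], [-0.001, 0.003, -1.0]]
force: [0.5, 0.1, -0.3]
finger_gap: 0.586
grasp_force: 0.0
```

```bash
python3 - <<'E'
from h import *
s=readout.state();print(s['clock'],s['eef_pos'],s['tool_rot'][:,1],s['finger_gap'],s['force'])
p,d=snap('top');np.save('t3.npy',d);cv2.imwrite('pics/t3raw.png',p);cv2.imwrite('pics/t3.png',cv2.resize(p[160:250,200:330],None,fx=6,fy=6,interpolation=cv2.INTER_CUBIC))
C=cloud('top',d);hsv=cv2.cvtColor(p,cv2.COLOR_BGR2HSV);X,Y,Z=np.moveaxis(C,2,0)
m=(hsv[...,0]>18)&(hsv[...,0]<38)&(hsv[...,1]>120)&(Y>-90)&(Y<60)&(X>460)&(X<550)
print(m.sum(),C[m].mean(0),cv2.minAreaRect(C[m][:,:2].astype(np.float32)),np.percentile(C[m][:,2],[10,50,90]))
E
```

```text
5.9 [ 533.29751487 -204.68551058  136.77658483] [ 0.78326105 -0.62168647  0.00284001] 0.5861625128354614 [ 0.51100871  0.08943302 -0.2935056 ]
103 [506.1606694  -15.42096362  23.22391944] ((507.566650390625, -15.441246032714844), (25.10452651977539, 99.6961441040039), 9.469486236572266) [ 9.18672751 25.14362793 31.36210782]
```

View pics/t3.png

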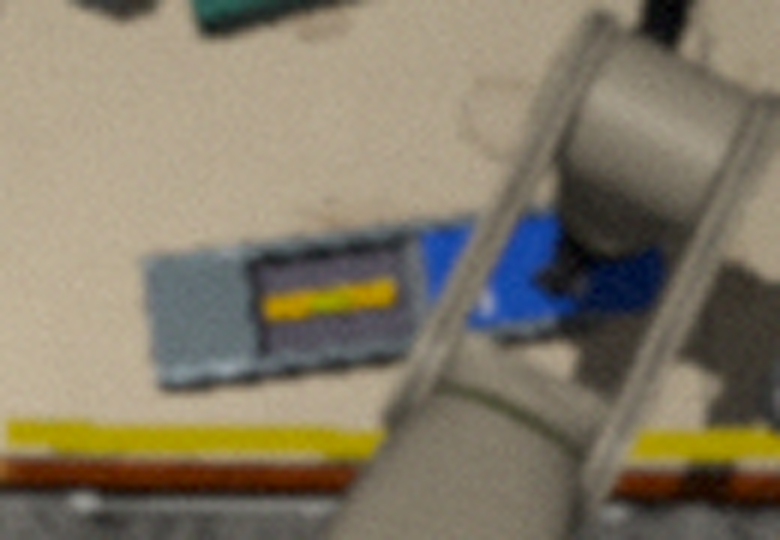

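The level lies flat and centred in the bay at about (330,298) in the crop, and the lid is clear behind it.

Request:
move_arm([
  [0, 0, 0, 0, 0, -7, 0.05],
  [0, 0, 0, 0, 0, -14, 0.05],
  [0, 0, 0, 0, 0, -21, 0.05],
  [0, 0, 0, 0, 0, -28, 0.05],
  [0, 0, -0.005, 0, 0, -35, 0.05],
])

```text
clock: 6.37
eef_pos: [534.0, -199.3, 132.1]
tool_rot: [[0.956, 0.292, 0.002], [0.292, -0.956, -0.001], [0.002, 0.001, -1.0]]
force: [0.5, 1.1, -0.3]
finger_gap: 0.587
grasp_force: 0.0
```

Request:
move_arm([
  [0, 0, -0.015, 0, 0, -6, 0.05],
  [0, 0, -0.035, 0, 0, -8, 0.05],
  [0, 0, -0.055, 0, 0, -8, 0.05],
  [0, 0, -0.065, 0, 0, -8, 0.05],
  [0, 0, -0.071, 0, 0, -8, 0.05],
])

```text
clock: 6.78
eef_pos: [532.3, -198.7, 58.0]
tool_rot: [[0.987, 0.161, -0.002], [0.161, -0.987, 0.001], [-0.002, -0.002, -1.0]]
force: [0.7, -0.0, 0.2]
finger_gap: 0.586
grasp_force: 0.0
```

Request:
move_arm([
  [0, 0, -0.001, 0, 0, 0, 0.03],
  [0, 0, -0.001, 0, 0, 0, 0.02],
  [0, 0, -0.001, 0, 0, 0, 0.015],
  [0, 0, -0.001, 0, 0, 0, 0.012],
  [0, 0, -0.001, 0, 0, 0, 0.008],
], grip_force=30)

```text
clock: 7.2
eef_pos: [534.3, -200.3, 59.8]
tool_rot: [[0.987, 0.158, 0.002], [0.158, -0.987, -0.001], [0.002, 0.001, -1.0]]
force: [-1.1, 0.2, 4.4]
finger_gap: 0.137
grasp_force: 31.6
```

Request:
move_arm([
  [-0.001, 0.006, 0, 0, 0, 0, 0.008],
  [-0.0024, 0.015, 0, 0, 0, 0, 0.008],
  [-0.004, 0.025, 0, 0, 0, 0, 0.008],
  [-0.0056, 0.035, 0, 0, 0, 0, 0.008],
  [-0.0064, 0.04, 0, 0, 0, 0, 0.008],
])

```text
clock: 7.62
eef_pos: [527.9, -159.2, 59.8]
tool_rot: [[0.987, 0.158, 0.003], [0.158, -0.987, -0.001], [0.002, 0.002, -1.0]]
force: [0.6, -2.8, 5.3]
finger_gap: 0.133
grasp_force: 31.7
```

Request:
move_arm([
  [-0.0014, 0.009, 0, 0, 0, 0, 0.008],
  [-0.003, 0.019, 0, 0, 0, 0, 0.008],
  [-0.0048, 0.03, 0, 0, 0, 0, 0.008],
  [-0.0059, 0.037, 0, 0, 0, 0, 0.008],
  [-0.0064, 0.04, 0, 0, 0, 0, 0.008],
])

```text
clock: 8.03
eef_pos: [521.5, -119.1, 59.8]
tool_rot: [[0.987, 0.159, 0.003], [0.159, -0.987, -0.001], [0.003, 0.002, -1.0]]
force: [0.5, -3.2, 6.6]
finger_gap: 0.134
grasp_force: 31.8
```

Request:
move_arm([
  [-0.0014, 0.009, 0.0005, 0, 0, 0, 0.008],
  [-0.003, 0.019, 0.001, 0, 0, 0, 0.008],
  [-0.0046, 0.029, 0.0014, 0, 0, 0, 0.008],
  [-0.0054, 0.034, 0.0014, 0, 0, 0, 0.008],
  [-0.0056, 0.035, 0.0014, 0, 0, 0, 0.008],
])

```text
clock: 8.45
eef_pos: [514.8, -83.4, 59.8]
tool_rot: [[0.987, 0.159, 0.0], [0.159, -0.987, 0.0], [0.0, -0.0, -1.0]]
force: [-0.1, -1.8, 3.9]
finger_gap: 0.133
grasp_force: 31.5
```

Request:
move_arm([
  [-0.0008, 0.005, 0, 0, 0, 0, 0.008],
  [-0.0016, 0.01, 0, 0, 0, 0, 0.008],
  [-0.0024, 0.015, 0, 0, 0, 0, 0.008],
  [-0.003, 0.019, 0, 0, 0, 0, 0.008],
  [-0.0032, 0.02, 0, 0, 0, 0, 0.008],
])

```text
clock: 8.87
eef_pos: [511.7, -64.2, 59.8]
tool_rot: [[0.987, 0.158, 0.0], [0.158, -0.987, -0.0], [0.0, 0.0, -1.0]]
force: [-0.5, -2.2, 4.3]
finger_gap: 0.131
grasp_force: 31.6
```

Request:
move_arm([
  [-0.0003, 0.002, 0.0004, 0, 0, 0, 0.008],
  [-0.0006, 0.004, 0.0008, 0, 0, 0, 0.008],
  [-0.0008, 0.005, 0.0008, 0, 0, 0, 0.008],
  [-0.0008, 0.005, 0.0008, 0, 0, 0, 0.008],
])

```text
clock: 9.2
eef_pos: [510.2, -59.2, 59.9]
tool_rot: [[0.987, 0.158, -0.001], [0.158, -0.987, 0.001], [-0.001, -0.001, -1.0]]
force: [-0.4, 0.8, 0.4]
finger_gap: 0.139
grasp_force: 31.0
```

Request:
move_arm([
  [-0.0003, 0.002, 0, 0, 0, 0, 0.008],
  [-0.0005, 0.003, 0, 0, 0, 0, 0.008],
  [-0.0005, 0.003, 0, 0, 0, 0, 0.008],
])

```text
clock: 9.45
eef_pos: [509.9, -56.4, 60.0]
tool_rot: [[0.987, 0.158, -0.001], [0.158, -0.987, 0.0], [-0.001, -0.001, -1.0]]
force: [-0.2, 0.0, -2.2]
finger_gap: 0.134
grasp_force: 30.7
```

Request:
move_arm([
  [-0.0002, 0.0015, 0, 0, 0, 0, 0.008],
  [-0.0005, 0.003, 0, 0, 0, 0, 0.008],
  [-0.0005, 0.003, 0, 0, 0, 0, 0.008],
])

```text
clock: 9.7
eef_pos: [509.6, -53.4, 60.3]
tool_rot: [[0.987, 0.158, -0.0], [0.158, -0.987, 0.0], [-0.0, -0.0, -1.0]]
force: [-0.1, 0.8, -2.1]
finger_gap: 0.132
grasp_force: 30.7
```

Request:
move_arm([
  [-0.0002, 0.0015, 0, 0, 0, 0, 0.008],
  [-0.0003, 0.002, 0, 0, 0, 0, 0.008],
  [-0.0003, 0.002, 0, 0, 0, 0, 0.008],
])

```text
clock: 9.95
eef_pos: [509.5, -51.6, 60.5]
tool_rot: [[0.987, 0.158, -0.0], [0.158, -0.987, 0.0], [-0.0, -0.0, -1.0]]
force: [0.5, -0.4, -0.8]
finger_gap: 0.133
grasp_force: 30.7
```

Request:
move_arm([
  [-0.0002, 0.0015, 0, 0, 0, 0, 0.008],
  [-0.0005, 0.003, 0, 0, 0, 0, 0.008],
  [-0.0005, 0.003, 0, 0, 0, 0, 0.008],
])

```text
clock: 10.2
eef_pos: [509.0, -48.5, 60.5]
tool_rot: [[0.987, 0.158, -0.0], [0.158, -0.987, 0.0], [-0.0, -0.0, -1.0]]
force: [-0.2, -0.2, -1.8]
finger_gap: 0.135
grasp_force: 30.7
```

Request:
move_arm([
  [-0.0002, 0.0015, 0, 0, 0, 0, 0.008],
  [-0.0003, 0.002, 0, 0, 0, 0, 0.008],
  [-0.0003, 0.002, 0, 0, 0, 0, 0.008],
])

```text
clock: 10.45
eef_pos: [508.7, -46.6, 60.5]
tool_rot: [[0.987, 0.158, -0.0], [0.158, -0.987, 0.0], [-0.0, -0.0, -1.0]]
force: [0.1, 0.2, -2.0]
finger_gap: 0.134
grasp_force: 30.7
```

Request:
move_arm([
  [-0.0002, 0.0015, 0, 0, 0, 0, 0.008],
  [-0.0005, 0.003, 0, 0, 0, 0, 0.008],
  [-0.0005, 0.003, 0, 0, 0, 0, 0.008],
])

```text
clock: 10.7
eef_pos: [508.2, -43.5, 60.4]
tool_rot: [[0.987, 0.158, -0.0], [0.158, -0.987, 0.0], [-0.0, -0.0, -1.0]]
force: [-0.2, 0.5, -1.7]
finger_gap: 0.138
grasp_force: 30.7
```

Request:
move_arm([
  [-0.0002, 0.0015, 0, 0, 0, 0, 0.008],
  [-0.0003, 0.002, 0, 0, 0, 0, 0.008],
  [-0.0003, 0.002, 0, 0, 0, 0, 0.008],
])

```text
clock: 10.95
eef_pos: [508.0, -41.6, 60.5]
tool_rot: [[0.987, 0.158, 0.0], [0.158, -0.987, 0.0], [0.0, -0.0, -1.0]]
force: [-0.2, -0.5, -2.4]
finger_gap: 0.132
grasp_force: 30.7
```

Request:
move_arm([
  [-0.0002, 0.001, 0, 0, 0, 0, 0.008],
  [-0.0003, 0.002, 0, 0, 0, 0, 0.008],
  [-0.0003, 0.002, 0, 0, 0, 0, 0.008],
])

```text
clock: 11.2
eef_pos: [508.0, -39.9, 60.9]
tool_rot: [[0.987, 0.158, 0.001], [0.158, -0.987, -0.0], [0.001, 0.001, -1.0]]
force: [-0.5, -1.8, 1.4]
finger_gap: 0.138
grasp_force: 31.1
```

Request:
move_arm([
  [-0.0002, 0.001, 0, 0, 0, 0, 0.008],
  [-0.0003, 0.002, 0, 0, 0, 0, 0.008],
  [-0.0003, 0.002, 0, 0, 0, 0, 0.008],
])

```text
clock: 11.45
eef_pos: [508.3, -39.0, 61.3]
tool_rot: [[0.987, 0.158, 0.002], [0.158, -0.987, -0.002], [0.002, 0.003, -1.0]]
force: [0.2, -7.3, 2.1]
finger_gap: 0.135
grasp_force: 31.2
```

Request:
move_arm([
  [-0.0001, 0.0005, 0, 0, 0, 0, 0.008],
  [-0.0001, 0.0005, 0, 0, 0, 0, 0.008],
])

```text
clock: 11.62
eef_pos: [508.2, -38.7, 61.4]
tool_rot: [[0.987, 0.158, 0.002], [0.158, -0.987, -0.003], [0.002, 0.003, -1.0]]
force: [0.4, -7.2, 3.2]
finger_gap: 0.136
grasp_force: 31.2
```

Request:
move_arm([
  [-0.0001, 0.0005, 0, 0, 0, 0, 0.008],
  [-0.0001, 0.0005, 0, 0, 0, 0, 0.008],
])

```text
clock: 11.78
eef_pos: [508.2, -38.3, 61.4]
tool_rot: [[0.987, 0.158, 0.002], [0.158, -0.987, -0.003], [0.002, 0.003, -1.0]]
force: [0.8, -8.0, 3.0]
finger_gap: 0.136
grasp_force: 31.2
```

Request:
move_arm([
  [-0.0001, 0.0005, 0, 0, 0, 0, 0.008],
  [-0.0001, 0.0005, 0, 0, 0, 0, 0.008],
])

```text
clock: 11.95
eef_pos: [508.1, -37.8, 61.4]
tool_rot: [[0.987, 0.158, 0.002], [0.158, -0.987, -0.003], [0.002, 0.003, -1.0]]
force: [0.7, -8.5, 2.6]
finger_gap: 0.13
grasp_force: 31.2
```

Request:
move_arm([
  [-0.0001, 0.0005, 0, 0, 0, 0, 0.008],
  [-0.0001, 0.0005, 0, 0, 0, 0, 0.008],
])

```text
clock: 12.12
eef_pos: [508.1, -37.3, 61.4]
tool_rot: [[0.987, 0.158, 0.002], [0.158, -0.987, -0.003], [0.002, 0.003, -1.0]]
force: [1.2, -8.9, 2.0]
finger_gap: 0.127
grasp_force: 31.2
```

Request:
move_arm([
  [-0.0001, 0.0005, 0, 0, 0, 0, 0.008],
  [-0.0001, 0.0005, 0, 0, 0, 0, 0.008],
])

```text
clock: 12.28
eef_pos: [507.9, -36.8, 61.4]
tool_rot: [[0.987, 0.158, 0.002], [0.158, -0.987, -0.003], [0.002, 0.003, -1.0]]
force: [1.8, -9.0, 1.7]
finger_gap: 0.133
grasp_force: 31.2
```

Request:
move_arm([
  [-0.0001, 0.0005, 0, 0, 0, 0, 0.008],
  [-0.0001, 0.0005, 0, 0, 0, 0, 0.008],
])

```text
clock: 12.45
eef_pos: [507.8, -36.2, 61.4]
tool_rot: [[0.987, 0.158, 0.002], [0.158, -0.987, -0.002], [0.002, 0.003, -1.0]]
force: [1.5, -8.2, 1.7]
finger_gap: 0.134
grasp_force: 31.2
```

Force is falling, so the lid is at the crest.

Request:
move_arm([
  [-0.0001, 0.0005, 0, 0, 0, 0, 0.008],
  [-0.0001, 0.0005, 0, 0, 0, 0, 0.008],
])

```text
clock: 12.62
eef_pos: [507.7, -35.7, 61.4]
tool_rot: [[0.988, 0.158, 0.002], [0.158, -0.988, -0.002], [0.002, 0.003, -1.0]]
force: [1.7, -8.3, 1.4]
finger_gap: 0.132
grasp_force: 31.2
```

Request:
move_arm([
  [-0.0001, 0.0005, 0, 0, 0, 0, 0.008],
  [-0.0001, 0.0005, 0, 0, 0, 0, 0.008],
])

```text
clock: 12.78
eef_pos: [507.6, -35.1, 61.4]
tool_rot: [[0.987, 0.158, 0.002], [0.158, -0.987, -0.002], [0.002, 0.003, -1.0]]
force: [1.5, -7.8, 2.3]
finger_gap: 0.133
grasp_force: 31.2
```

Request:
move_arm([
  [-0.0001, 0.0005, 0, 0, 0, 0, 0.008],
  [-0.0001, 0.0005, 0, 0, 0, 0, 0.008],
])

```text
clock: 12.95
eef_pos: [507.5, -34.5, 61.4]
tool_rot: [[0.987, 0.158, 0.002], [0.158, -0.987, -0.002], [0.002, 0.002, -1.0]]
force: [1.4, -7.8, 2.2]
finger_gap: 0.135
grasp_force: 31.2
```

Request:
move_arm([
  [-0.0001, 0.0005, 0, 0, 0, 0, 0.008],
  [-0.0001, 0.0005, 0, 0, 0, 0, 0.008],
])

```text
clock: 13.12
eef_pos: [507.4, -33.9, 61.3]
tool_rot: [[0.987, 0.158, 0.002], [0.158, -0.987, -0.002], [0.002, 0.002, -1.0]]
force: [2.1, -7.8, 1.8]
finger_gap: 0.133
grasp_force: 31.2
```

Request:
move_arm([
  [-0.0001, 0.0005, 0, 0, 0, 0, 0.008],
  [-0.0001, 0.0005, 0, 0, 0, 0, 0.008],
])

```text
clock: 13.28
eef_pos: [507.3, -33.4, 61.3]
tool_rot: [[0.987, 0.158, 0.002], [0.158, -0.987, -0.002], [0.002, 0.002, -1.0]]
force: [1.7, -6.6, 1.4]
finger_gap: 0.132
grasp_force: 31.2
```

Request:
move_arm([
  [-0.0001, 0.0005, 0, 0, 0, 0, 0.008],
  [-0.0001, 0.0005, 0, 0, 0, 0, 0.008],
])

```text
clock: 13.45
eef_pos: [507.1, -32.8, 61.3]
tool_rot: [[0.987, 0.158, 0.002], [0.158, -0.987, -0.002], [0.002, 0.002, -1.0]]
force: [1.7, -5.5, 0.5]
finger_gap: 0.132
grasp_force: 31.2
```

Request:
move_arm([
  [-0.0001, 0.0005, 0, 0, 0, 0, 0.008],
  [-0.0002, 0.001, 0, 0, 0, 0, 0.008],
  [-0.0002, 0.001, 0, 0, 0, 0, 0.008],
])

```text
clock: 13.7
eef_pos: [506.9, -31.6, 61.3]
tool_rot: [[0.987, 0.158, 0.002], [0.158, -0.987, -0.001], [0.002, 0.002, -1.0]]
force: [1.4, -4.7, 1.8]
finger_gap: 0.136
grasp_force: 31.2
```

Request:
move_arm([
  [-0.0001, 0.0005, 0, 0, 0, 0, 0.008],
  [-0.0002, 0.001, 0, 0, 0, 0, 0.008],
  [-0.0002, 0.001, 0, 0, 0, 0, 0.008],
])

```text
clock: 13.95
eef_pos: [506.6, -30.4, 61.2]
tool_rot: [[0.987, 0.158, 0.002], [0.158, -0.987, -0.001], [0.002, 0.001, -1.0]]
force: [1.7, -5.2, 2.3]
finger_gap: 0.13
grasp_force: 31.2
```

Request:
move_arm([
  [-0.0001, 0.0005, 0, 0, 0, 0, 0.008],
  [-0.0002, 0.001, 0, 0, 0, 0, 0.008],
  [-0.0002, 0.001, 0, 0, 0, 0, 0.008],
])

```text
clock: 14.2
eef_pos: [505.9, -28.7, 60.8]
tool_rot: [[0.987, 0.158, 0.001], [0.158, -0.987, 0.0], [0.001, 0.0, -1.0]]
force: [1.6, -2.7, 3.1]
finger_gap: 0.136
grasp_force: 31.3
```

Request:
move_arm([
  [-0.0001, 0.0005, 0, 0, 0, 0, 0.008],
  [-0.0002, 0.001, 0, 0, 0, 0, 0.008],
  [-0.0002, 0.001, 0, 0, 0, 0, 0.008],
])

```text
clock: 14.45
eef_pos: [505.4, -27.3, 60.6]
tool_rot: [[0.987, 0.158, 0.0], [0.158, -0.987, 0.001], [0.0, -0.001, -1.0]]
force: [0.9, -0.8, 2.5]
finger_gap: 0.13
grasp_force: 31.5
```

Request:
move_arm([
  [-0.0001, 0.0005, 0, 0, 0, 0, 0.008],
  [-0.0002, 0.001, 0, 0, 0, 0, 0.008],
  [-0.0002, 0.001, 0, 0, 0, 0, 0.008],
])

```text
clock: 14.7
eef_pos: [505.1, -26.3, 60.5]
tool_rot: [[0.987, 0.158, -0.0], [0.158, -0.987, 0.001], [-0.0, -0.001, -1.0]]
force: [1.1, 0.1, 2.6]
finger_gap: 0.134
grasp_force: 31.6
```

Request:
move_arm([
  [-0.0001, 0.0005, 0, 0, 0, 0, 0.008],
  [-0.0002, 0.001, 0, 0, 0, 0, 0.008],
  [-0.0002, 0.001, 0, 0, 0, 0, 0.008],
])

```text
clock: 14.95
eef_pos: [504.8, -25.4, 60.4]
tool_rot: [[0.987, 0.158, -0.0], [0.158, -0.987, 0.0], [-0.0, -0.0, -1.0]]
force: [0.5, 0.7, 3.4]
finger_gap: 0.134
grasp_force: 31.7
```

Request:
move_arm([
  [-0.0001, 0.0005, 0, 0, 0, 0, 0.008],
  [-0.0002, 0.001, 0, 0, 0, 0, 0.008],
  [-0.0002, 0.001, 0, 0, 0, 0, 0.008],
])

```text
clock: 15.2
eef_pos: [504.7, -24.5, 60.5]
tool_rot: [[0.987, 0.158, -0.0], [0.158, -0.987, 0.0], [-0.0, -0.0, -1.0]]
force: [-0.5, 0.4, 4.3]
finger_gap: 0.128
grasp_force: 31.7
```

Request:
move_arm([
  [-0.0001, 0.0005, 0, 0, 0, 0, 0.008],
  [-0.0002, 0.001, 0, 0, 0, 0, 0.008],
  [-0.0002, 0.001, 0, 0, 0, 0, 0.008],
])

```text
clock: 15.45
eef_pos: [504.5, -23.5, 60.4]
tool_rot: [[0.987, 0.158, -0.0], [0.158, -0.987, 0.0], [-0.0, -0.0, -1.0]]
force: [0.3, 0.7, 4.5]
finger_gap: 0.128
grasp_force: 31.8
```

Request:
move_arm([
  [-0.0001, 0.0005, 0, 0, 0, 0, 0.008],
  [-0.0002, 0.001, 0, 0, 0, 0, 0.008],
  [-0.0002, 0.001, 0, 0, 0, 0, 0.008],
])

```text
clock: 15.7
eef_pos: [504.3, -22.5, 60.5]
tool_rot: [[0.987, 0.158, -0.0], [0.158, -0.987, 0.0], [-0.0, -0.0, -1.0]]
force: [-0.5, 1.9, 3.7]
finger_gap: 0.131
grasp_force: 31.8
```

Request:
move_arm([
  [-0.0001, 0.0005, 0, 0, 0, 0, 0.008],
  [-0.0002, 0.001, 0, 0, 0, 0, 0.008],
  [-0.0002, 0.001, 0, 0, 0, 0, 0.008],
])

```text
clock: 15.95
eef_pos: [504.1, -21.5, 60.4]
tool_rot: [[0.987, 0.158, -0.0], [0.158, -0.987, 0.0], [-0.0, -0.0, -1.0]]
force: [-0.1, 3.1, 3.7]
finger_gap: 0.133
grasp_force: 31.8
```

Request:
move_arm([
  [-0.0001, 0.0005, 0, 0, 0, 0, 0.008],
  [-0.0002, 0.001, 0, 0, 0, 0, 0.008],
  [-0.0002, 0.001, 0, 0, 0, 0, 0.008],
])

```text
clock: 16.2
eef_pos: [503.9, -20.7, 60.3]
tool_rot: [[0.987, 0.158, -0.0], [0.158, -0.987, -0.0], [-0.0, 0.0, -1.0]]
force: [-0.0, 2.3, 1.7]
finger_gap: 0.133
grasp_force: 31.2
```

Request:
move_arm([
  [-0.0001, 0.0005, 0, 0, 0, 0, 0.008],
  [-0.0002, 0.001, 0, 0, 0, 0, 0.008],
  [-0.0002, 0.001, 0, 0, 0, 0, 0.008],
])

```text
clock: 16.45
eef_pos: [503.8, -20.3, 60.4]
tool_rot: [[0.987, 0.158, 0.0], [0.158, -0.987, -0.001], [-0.0, 0.001, -1.0]]
force: [0.7, -3.1, 0.7]
finger_gap: 0.131
grasp_force: 31.0
```

Request:
move_arm([
  [-0.0001, 0.0005, 0, 0, 0, 0, 0.008],
  [-0.0002, 0.001, 0, 0, 0, 0, 0.008],
  [-0.0002, 0.001, 0, 0, 0, 0, 0.008],
])

```text
clock: 16.7
eef_pos: [503.7, -19.8, 60.6]
tool_rot: [[0.987, 0.158, 0.0], [0.158, -0.987, -0.002], [0.0, 0.002, -1.0]]
force: [0.5, -6.7, 0.5]
finger_gap: 0.132
grasp_force: 31.0
```

Request:
move_arm([
  [-0.0001, 0.0005, 0, 0, 0, 0, 0.008],
  [-0.0002, 0.001, 0, 0, 0, 0, 0.008],
  [-0.0002, 0.001, 0, 0, 0, 0, 0.008],
])

```text
clock: 16.95
eef_pos: [503.7, -19.4, 60.8]
tool_rot: [[0.987, 0.158, 0.001], [0.158, -0.987, -0.003], [0.0, 0.003, -1.0]]
force: [2.3, -9.0, 0.6]
finger_gap: 0.138
grasp_force: 31.0
```

Request:
move_arm([
  [-0.0001, 0.0005, 0, 0, 0, 0, 0.008],
  [-0.0002, 0.001, 0, 0, 0, 0, 0.008],
  [-0.0002, 0.001, 0, 0, 0, 0, 0.008],
])

```text
clock: 17.2
eef_pos: [503.7, -19.1, 60.9]
tool_rot: [[0.987, 0.158, 0.001], [0.158, -0.987, -0.004], [0.0, 0.004, -1.0]]
force: [1.1, -12.3, 1.1]
finger_gap: 0.135
grasp_force: 31.1
```

Request:
move_arm([
  [-0.0001, 0.0003, 0, 0, 0, 0, 0.008],
  [-0.0001, 0.0005, 0, 0, 0, 0, 0.008],
  [-0.0001, 0.0005, 0, 0, 0, 0, 0.008],
])

```text
clock: 17.45
eef_pos: [503.7, -18.9, 61.0]
tool_rot: [[0.987, 0.158, 0.001], [0.158, -0.987, -0.004], [0.001, 0.005, -1.0]]
force: [1.4, -14.7, 1.1]
finger_gap: 0.133
grasp_force: 31.2
```

Request:
move_arm([
  [0, 0, 0, 0, 0, 0, 0.008],
  [0, 0, 0, 0, 0, 0, 0.008],
])

```text
clock: 17.62
eef_pos: [503.7, -18.9, 61.0]
tool_rot: [[0.987, 0.158, 0.001], [0.158, -0.987, -0.004], [0.001, 0.005, -1.0]]
force: [1.8, -13.9, 1.0]
finger_gap: 0.133
grasp_force: 31.2
```

Request:
move_arm([
  [-0.0001, 0.0003, 0, 0, 0, 0, 0.008],
  [-0.0001, 0.0005, 0, 0, 0, 0, 0.008],
  [-0.0001, 0.0005, 0, 0, 0, 0, 0.008],
  [-0.0001, 0.0005, 0, 0, 0, 0, 0.008],
])

```text
clock: 17.95
eef_pos: [503.7, -18.7, 61.1]
tool_rot: [[0.987, 0.158, 0.001], [0.158, -0.987, -0.005], [0.001, 0.005, -1.0]]
force: [1.1, -15.7, 1.7]
finger_gap: 0.133
grasp_force: 31.2
```

Request:
move_arm([
  [0.0001, -0.0008, 0, 0, 0, 0, 0.008],
  [0.0003, -0.0016, 0, 0, 0, 0, 0.008],
  [0.0004, -0.0024, 0, 0, 0, 0, 0.008],
  [0.0005, -0.003, 0, 0, 0, 0, 0.008],
  [0.0005, -0.003, 0, 0, 0, 0, 0.008],
])

```text
clock: 18.37
eef_pos: [503.8, -19.9, 60.7]
tool_rot: [[0.987, 0.158, 0.001], [0.158, -0.987, -0.002], [0.0, 0.002, -1.0]]
force: [1.8, -6.5, -0.4]
finger_gap: 0.134
grasp_force: 31.1
```

Request:
move_arm([
  [0.0001, -0.0005, 0, 0, 0, 0, 0.008],
  [0.0001, -0.001, 0, 0, 0, 0, 0.02],
  [0.0001, -0.001, 0, 0, 0, 0, 0.04],
  [0.0001, -0.001, 0, 0, 0, 0, 0.05],
  [0.0001, -0.001, 0, 0, 0, 0, 0.05],
])

```text
clock: 18.78
eef_pos: [503.3, -19.5, 60.3]
tool_rot: [[0.987, 0.158, -0.001], [0.158, -0.987, 0.0], [-0.001, -0.0, -1.0]]
force: [0.7, -0.0, 0.0]
finger_gap: 0.586
grasp_force: 0.0
```

Request:
move_arm([
  [0, 0, 0.01, 0, 0, 0, 0.05],
  [0, 0, 0.03, 0, 0, 0, 0.05],
  [0, 0, 0.06, 0, 0, 0, 0.05],
  [0, 0, 0.1, 0, 0, 0, 0.05],
  [0, 0, 0.14, 0, 0, 0, 0.05],
])

```text
clock: 19.2
eef_pos: [502.5, -19.4, 201.9]
tool_rot: [[0.987, 0.158, -0.002], [0.158, -0.987, 0.0], [-0.002, -0.001, -1.0]]
force: [1.5, -0.2, -0.0]
finger_gap: 0.59
grasp_force: 0.0
```

Request:
move_arm([
  [-0.01, 0.035, 0, 0, 0, 0, 0.05],
  [-0.02, 0.07, 0, 0, 0, 0, 0.05],
  [-0.03, 0.105, 0, 0, 0, 0, 0.05],
  [-0.04, 0.14, 0, 0, 0, 0, 0.05],
  [-0.05, 0.175, 0, 0, 0, 0, 0.05],
])

```text
clock: 19.62
eef_pos: [452.9, 156.8, 201.6]
tool_rot: [[0.987, 0.158, 0.001], [0.158, -0.987, 0.0], [0.001, -0.0, -1.0]]
force: [0.5, 0.4, 0.4]
finger_gap: 0.585
grasp_force: 0.0
```

Request:
move_arm([
  [-0.01, 0.035, 0, 0, 0, 0, 0.05],
  [-0.02, 0.07, 0, 0, 0, 0, 0.05],
  [-0.03, 0.105, 0, 0, 0, 0, 0.05],
  [-0.035, 0.12, 0, 0, 0, 0, 0.05],
  [-0.035, 0.12, 0, 0, 0, 0, 0.05],
])

```text
clock: 20.03
eef_pos: [417.1, 278.5, 201.3]
tool_rot: [[0.987, 0.162, 0.0], [0.162, -0.987, 0.001], [0.0, -0.001, -1.0]]
force: [-0.6, 0.1, 0.3]
finger_gap: 0.585
grasp_force: 0.0
```

```bash
python3 - <<'E'
from h import *
s=readout.state();print(s['clock'],s['eef_pos'],s['finger_gap'],s['force'])
p,d=snap('top');cv2.imwrite('pics/t4.png',cv2.resize(p[160:250,130:330],None,fx=4,fy=4,interpolation=cv2.INTER_CUBIC))
C=cloud('top',d);hsv=cv2.cvtColor(p,cv2.COLOR_BGR2HSV);X,Y,Z=np.moveaxis(C,2,0)
m=(Z>60)&(Z<76)&(Y>-60)&(Y<30)&(X>470)&(X<540);print('rib',m.sum(),C[m].mean(0) if m.any() else '')
m=(hsv[...,0]>100)&(hsv[...,0]<125)&(hsv[...,1]>150)&(Z>33)&(Z<54)&(X>440)&(X<600)&(Y<200);print(cv2.minAreaRect(C[m][:,:2].astype(np.float32)))
E
```

```text
20.0333 [417.08385957 278.46769737 201.33876069] 0.5847979756946416 [-0.61049472  0.07571204  0.28571374]
rib 27 [505.00410246 -21.85131565  70.11028223]
((508.2710876464844, -22.852012634277344), (75.71476745605469, 134.04981994628906), 10.078577041625977)
```

View pics/t4.png

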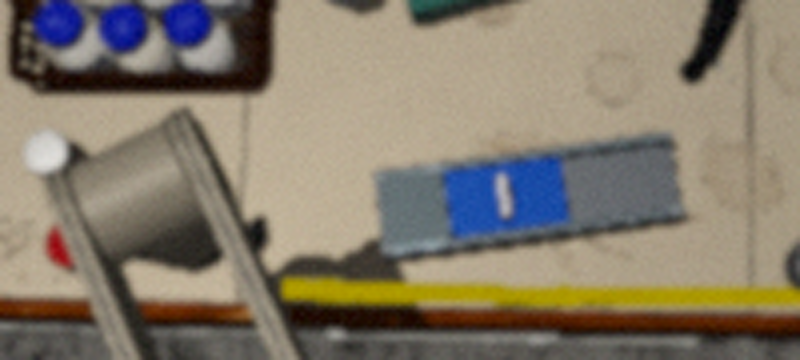

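The picture shows the lid home under the hood, with the rib at about (503,195) in the crop, the bay covered and the bystanders in place.

```bash
python3 -c "
from station import order
print(order.job_done())"
```

```text
the job is handed in; nothing more can be done
None
```

I laid the level flat in the bay, slid the lid over the ridge (about 9 N) and pressed it onto the pad to a measured 15.7 N. I then let go, moved the arm clear and handed the job in at about 20 s; no verdict came back.

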